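Load a slide holder under a stage clip

ROBOT

A 7-joint arm with a two-finger parallel gripper is mounted at the origin on the work surface. World frame = base frame: x ahead of the robot, y to its left, z up, the work surface at z = 0. Lengths are in mm, angles in rad, forces in N, time in s.
With the tool pointing down it reaches from about 400 to 875 mm from the base axis. Payload 6.5 kg.
Tool frame: the origin (TCP) lies between the finger pads; the fingertips stand 8 mm ahead of it and the grasp point (between the pads) lies 11 mm behind it (ctrl.tcp_to_tips is the distance from the TCP to the fingertips, in mm); z points along the fingers, x is the direction in which the jaws open and shut, and the axes are right-handed (so a half turn about z gives the same grasp; the last joint's range is limited). The gripper opens to 85 mm and grips with 20 to 120 N. Pads are 22 mm wide; open, the fingers measure 114 mm over their backs; the gripper's body (76 mm by 85 mm) begins 54 mm behind the grasp point. The pads swing forward as they close: fully open they stand 13 mm farther back than shut.
Start: joints at [-1.242, 0.536, -0.004, 1.538, 0.003, 1.067, -0.071], TCP at [250, 599.992, 239.29] pointing down, gripper open.
Joint ranges: [-2.7, 2.7], [-0.37, 2.16], [-1.27, 1.26], [0.24, 2.4], [-1.31, 4.45], [0.19, 1.91], [-2.76, 2.76]. Speed limits (rad/s): [2.39, 2.39, 3.14, 3.14, 3.14, 3.14, 3.14].

INTERFACE

Orientations are given as a unit quaternion [w, x, y, z].
In Python, from rig import ctrl gives the robot as it stands.
- The arm moves only by the shell command python3 -m crank 'ROWS' [FORCE]. ROWS is JSON, a list that holds one entry, the list of rows, each a list of 5 numbers: the shift along the tool's x, y, z in mm, then the turn about the tool's z in degrees, then the finger opening in mm, from 0 to 85.4. In form: [[[x, y, z, spin, grip], ...]]. A call has 1 to 8 rows; each row shifts and turns the pose as measured when the row begins, along the tool's axes as they then stand; what a row does not reach is not made up. A row lasts 1/12 s, in which the tool goes at most 41.7 mm and 7.16 degrees, less where a joint would pass 70% of its speed; a pose out of reach is approached as far as the arm can. A call is refused whole if a number of a shift passes 41.7 or a number of a turn 7.16, either way. A call with a gripper value outside its range is refused whole. The fingers move at their own pace and stop on an object; FORCE is the grip in N (left out, the last holds). Time passes only in rows, so rows that do not move let the fingers close. It gives the time, the measured TCP pose, the force and the opening at its end, in the units of the state.
- ctrl.get_state(): the state, without advancing time (a new reading comes with each control period).
- ctrl.snapshot(name): name is "side" or "top"; returns (picture, depth): 420x560x3 uint8, red, green, blue; 420x560 float32, mm along the optical axis (not along the pixel's ray), 0 where there is no reading.
- ctrl.camera_params(name): a dict with "fx", "fy", "cx", "cy" (pixels), "R" (3x3) and "t" (3): a world point X has camera coordinates R X + t. Camera axes: x right, y down, z forward; pixel columns grow to the right and rows downward; lengths in mm; the calibration is good to about 2 mm. A picture is of the moment at which its call begins. camera_params takes no time and is no camera call.
- ctrl.hand_in(): hands the job in, once; it reports no verdict.
The state is a dict: "time": time; "q": joint angles; "joint_velocities": joint speeds; "tau": joint torques, N m; "tool_pos": TCP position; "tool_rot": TCP orientation; "wrist_force": force on the tool from outside, world axes, zero at the start; "moment": the same for the moment, N m; "finger_gap": opening from 0.0 (shut) to 1.0 (fully open).
Only numpy, scipy, OpenCV 4.12 (cv2) and the standard library are available. Lean on these libraries where they do the work, as an engineer would, in place of code of your own. Each camera call takes 0.05 s, during which the arm holds its last target.

TASK

Load the slide holder into the viewing stage without grasping anything: press the clip's blue bar down with one fingertip so that its jaw rises, and keep it held down while the other fingertip pushes the holder by its orange tab along the channel, under the jaw, until it is fully home against the end stop. Then back away so that the clip springs shut on the holder, and finish clear of everything. Never lift or tip the holder, and leave the bottle, the vial and the blue cap where they stand.

Things in the scene. Friction and masses are not known exactly. Their poses are not given: they have to be found in the camera images.
- stage: Viewing stage, fixed: low white block, x -50 to 100, y -122 to 78 mm in its own frame, flat top at z = 14 mm. Origin on the bench, on the centre line of the channel, which runs along y at x = 0: 32 mm wide between rails 4 mm wide and 4 mm high, open at y = -112, ending at the stop. Its +y is the push direction. All 'stage' coordinates below are in mm in this frame.
- stop (a point): Middle of the end stop's face that the holder's front edge must touch, on the channel floor: stage (0, 47, 14). The stop is 40 mm wide, 6 mm thick, 8 mm high above the floor.
- hinge (a point): Point on the clip's hinge axis: stage (34, 0, 30). The axis is parallel to the stage's y; its barrel is 12 mm thick, top at z = 36, and is carried by two posts of that height at y -99 to -94 and 32 to 37 (x 26 to 42). It stands between the channel and the press bar, so it passes between the two fingers.
- clip (a joint): Angle of the spring clip: 0 at rest (jaw shut), grows to 0.35 rad at its limit as the bar is pressed down. It springs back when let go; about 3 N on the bar starts it, 8 N holds it at the limit. The jaw clears the holder from about 0.22 rad; shut on the holder it reads about 0.15.
- bar_top (a point): Middle of the upper line of the clip's blue press bar (round, 10 mm thick, 120 mm long, parallel to stage y); moves with the clip. At rest stage (68, -31, 39); the bar spans y -91 to 29. Its top is at z = 34 at 0.15 rad, 28 at 0.32 rad, 27 at the limit. A fingertip may slide along it while pressing.
- jaw (a point): Middle of the underside of the clip's jaw nose, moving with the clip; at rest stage (0, 14, 14.5). The jaw is a steel arm from the hinge across the channel to a blue nose, 16 mm wide along y: at rest it spans stage x -6 to 34, y 6 to 22, top at z = 31, and its nose (x -6 to 6) blocks the channel; its free end rises to about z = 45 at the limit.
- holder: Slide holder, loose, about 45 g, lying in the channel before the jaw: grey plate 30 mm wide (x), 52 mm long (y), 5 mm thick, a small glass slide near its front, an upright orange push tab at its rear end. Origin at the centre of its underside; y points along the push. Fully home its front edge (y = +26 mm) touches the stop: origin at stage y = 21.
- tab (a point): Centre of the rear face of the holder's orange push tab (the face to push, facing the stage's -y). The tab is 26 mm wide, 4 mm thick and reaches from the plate to 26 mm above the channel floor (40 mm above the bench); this point is 15 mm above the channel floor, at y = -26 mm in the holder's frame.
- bottle: Bystander: clear glass jar with a blue cap, 56 mm across, 95 mm tall. Origin at the centre of its underside.
- vial: Bystander: amber vial with a white cap, 28 mm across, 52 mm tall. Origin at the centre of its underside.
- cap: Bystander: loose blue bottle cap lying on the bench, 44 mm across, 22 mm high. Origin at the centre of its underside.

How it is judged (in metres and radians):
On the way, in this order (a step that is already met when the one before it is completed fails the run):
1. the clip is held open (0.2 rad or more) while the holder is still outside the jaw (value of joint clip above 0.2 rad and y of holder in the frame of stage below -0.012 m), for 0.1 s.
2. the holder is home against the stop while the clip is still held open (value of joint clip above 0.2 rad and y of holder in the frame of stage above 0.018 m), for 0.1 s.
At the end, for the whole second after the job is handed in: The holder lies flat and straight in the channel within 3 mm of the end stop, and the released clip rests on it (joint 0.1 to 0.21 rad), at rest (y of holder in the frame of stage above 0.018 m and z of holder in the frame of stage below 0.017 m and angle between the y axis of holder and the y axis of stage, either way round below 0.08 rad and angle between holder's own z axis and vertical below 0.06 rad and value of joint clip between 0.1 and 0.21 rad and linear speed of holder below 0.02 m/s); the robot touches nothing.
It fails at once if the holder is lifted more than 5 mm off the channel floor (z of holder in the frame of stage above 0.019 m).
It fails at once if the holder is tipped (angle between holder's own z axis and vertical above 0.3 rad).
It fails at once if a bystander is moved by more than 15 mm (distance of any of bottle, vial, cap from where it was at the start of the episode above 0.015 m).
It also fails if it takes over 38 s, if anything falls off the work surface, if the arm or the gripper's body presses on something with over 40 N, if the wrist force passes 120 N, or if a joint passes its speed limit or range.

## Working session

There is one attempt and no reset: what is moved stays moved. The work goes in short steps, Python scripts to look and compute and a shell command to move; the robot and the scene stay as the last step left them, time stands still between calls to the robot, and variables do not carry over. Pictures are saved under pics/ and viewed, and the job is handed in when it is done.

```bash
ls; mkdir -p pics; python3 - <<'E'
from rig import ctrl
import cv2,numpy as np
s=ctrl.get_state(); print({k:np.round(v,3).tolist() for k,v in s.items()})
for n in("side","top"):
    p,d=ctrl.snapshot(n); cv2.imwrite(f"pics/{n}0.png",p[:,:,::-1]); np.save(f"pics/{n}0d.npy",d); 
    c=ctrl.camera_params(n); print(n,{k:np.round(v,3).tolist() for k,v in c.items()})
E
```

```text
pics
{'time': 0.0, 'q': [-1.242, 0.537, -0.004, 1.539, 0.003, 1.067, -0.071], 'joint_velocities': [-0.0, 0.0, 0.002, 0.0, 0.0, -0.0, -0.001], 'tau': [-0.0, -58.342, 1.048, -25.91, 0.012, 0.01, -0.0], 'tool_pos': [249.771, 599.406, 238.387], 'tool_rot': [0.001, 0.832, 0.555, -0.001], 'wrist_force': [-0.114, 0.74, -0.808], 'moment': [-0.066, 0.045, 0.013], 'finger_gap': 1.002}
side {'fx': 442.681, 'fy': 442.681, 'cx': 282.579, 'cy': 211.866, 'R': [[0.792, -0.61, 0.007], [-0.376, -0.496, -0.783], [0.481, 0.617, -0.623]], 't': [-346.178, 297.499, 420.653]}
top {'fx': 434.992, 'fy': 434.992, 'cx': 279.036, 'cy': 208.912, 'R': [[0.156, -0.988, -0.0], [-0.966, -0.152, -0.211], [0.209, 0.033, -0.977]], 't': [2.102, 525.389, 591.431]}
```

View pics/side0.png

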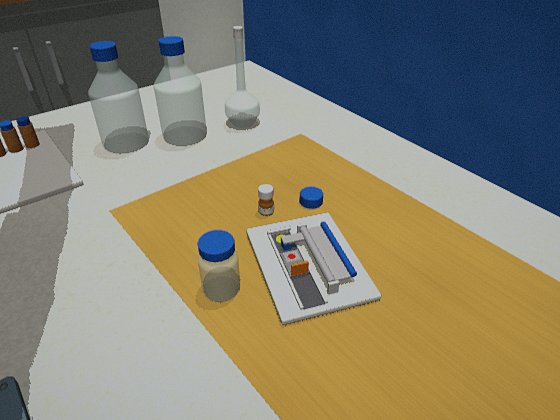

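View pics/top0.png

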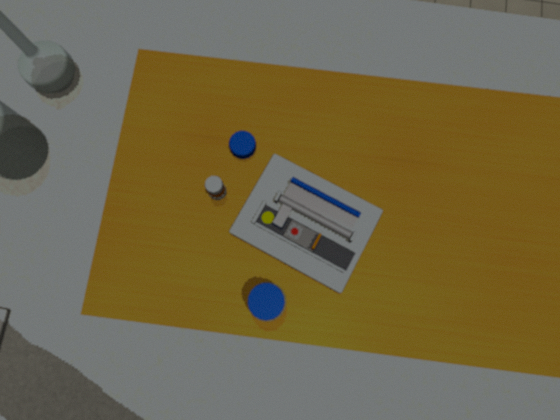

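The top view shows the stage near pixels (232–382, 155–292), with the bar at (292–360, 180–215), the tab at (316, 241), the bottle cap at (266, 301), the vial at (214, 187) and the loose cap at (242, 144). Next I'll measure them.

```bash
cat > h.py <<'E'
import numpy as np,cv2
from rig import ctrl
def ray(n,uv,z):
    c=ctrl.camera_params(n);R=np.array(c["R"]);t=np.array(c["t"])
    o=-R.T@t; d=R.T@np.array([(uv[0]-c["cx"])/c["fx"],(uv[1]-c["cy"])/c["fy"],1.]); return (o+d*(z-o[2])/d[2])
def proj(n,X):
    c=ctrl.camera_params(n);X=np.atleast_2d(X)
    p=X@np.array(c["R"]).T+np.array(c["t"]); return p[:,:2]/p[:,2:]*[c["fx"],c["fy"]]+[c["cx"],c["cy"]]
def masks(im):
    h=cv2.cvtColor(im,cv2.COLOR_BGR2HSV);H,S,V=cv2.split(h)
    return dict(blue=((H>105)&(H<130)&(S>150)&(V>60)).astype(np.uint8),white=((S<60)&(V>120)).astype(np.uint8),
      orange=((H>5)&(H<18)&(S>190)&(V>100)).astype(np.uint8))
E
python3 - <<'E'
from h import *
for n in("top","side"):
    im=cv2.imread(f"pics/{n}0.png"); m=masks(im)
    for k in m:
        N,L,st,ce=cv2.connectedComponentsWithStats(m[k])
        for i in range(1,N):
            if st[i,4]>15 and (k!='white' or 3000<st[i,4]<30000) :
                r=cv2.minAreaRect(np.argwhere(L==i)[:,::-1].astype(np.float32)); print(n,k,st[i].tolist(),ce[i].round(1),np.round(cv2.boxPoints(r),1).tolist())
    c=im[145:300,220:390] if n=="top" else im[205:330,190:390]
    cv2.imwrite(f"pics/{n}0c.png",cv2.resize(c,None,fx=4,fy=4,interpolation=2))
E
```

```text
top blue [230, 131, 25, 25, 484] [241.9 143.3] [[230.0, 131.0], [254.0, 131.0], [254.0, 155.0], [230.0, 155.0]]
top blue [291, 178, 69, 39, 340] [325.5 196.9] [[290.3999938964844, 181.10000610351562], [292.5, 177.10000610351562], [359.79998779296875, 212.5], [357.70001220703125, 216.5]]
top blue [248, 283, 36, 37, 1022] [265.7 301. ] [[241.0, 301.0], [266.0, 276.0], [291.0, 301.0], [266.0, 326.0]]
top white [3, 25, 140, 311, 6251] [ 79.7 184.8] [[-24.899999618530273, 317.6000061035156], [45.79999923706055, 4.599999904632568], [144.5, 26.899999618530273], [73.80000305175781, 339.8999938964844]]
top white [67, 317, 370, 103, 8593] [259.2 371.2] [[56.599998474121094, 400.70001220703125], [68.0999984741211, 313.6000061035156], [439.5, 362.70001220703125], [427.8999938964844, 449.79998779296875]]
side blue [243, 0, 317, 217, 39288] [431.6  76. ] [[243.0, 0.0], [559.0, 0.0], [559.0, 216.0], [243.0, 216.0]]
side blue [159, 37, 25, 19, 406] [170.7  45.7] [[159.0, 55.0], [159.0, 37.0], [183.0, 37.0], [183.0, 55.0]]
side blue [90, 41, 27, 21, 462] [103.   50.8] [[89.30000305175781, 42.20000076
[... 952 characters left out ...]
ue [283, 244, 8, 7, 38] [286.8 246.8] [[282.3999938964844, 245.39999389648438], [289.8999938964844, 243.5], [291.1000061035156, 248.1999969482422], [283.5, 250.10000610351562]]
side white [247, 212, 134, 112, 6824] [309.8 266.5] [[246.10000610351562, 228.5], [355.5, 200.0], [381.0, 297.79998779296875], [271.6000061035156, 326.29998779296875]]
side orange [260, 202, 13, 5, 30] [266.2 204.5] [[259.8999938964844, 203.0], [272.0, 202.0], [272.29998779296875, 205.60000610351562], [260.20001220703125, 206.60000610351562]]
side orange [292, 262, 16, 14, 162] [299.4 268.2] [[289.70001220703125, 264.70001220703125], [306.79998779296875, 260.8999938964844], [309.0, 271.20001220703125], [292.0, 275.0]]
```

View pics/top0c.png

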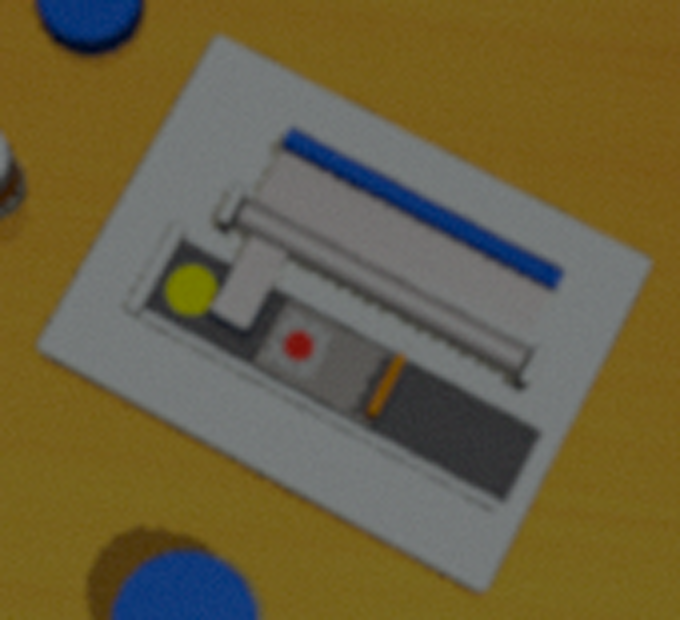

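View pics/side0c.png

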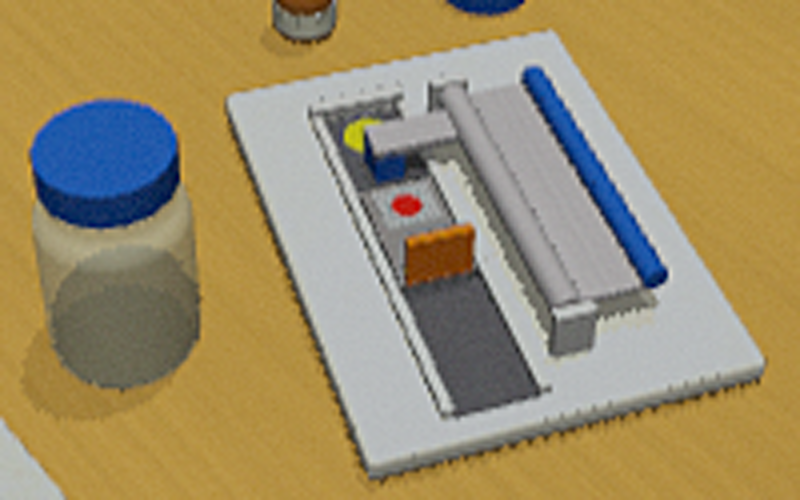

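```bash
cat > loc.py <<'E'
from h import *
from scipy.optimize import least_squares
def fit(obs,x0):
    def W(p,S): c,s=np.cos(p[2]),np.sin(p[2]); S=np.array(S,float); return np.c_[p[0]+c*S[:,0]-s*S[:,1],p[1]+s*S[:,0]+c*S[:,1],S[:,2]]
    f=lambda p:np.concatenate([(proj(n,W(p,S))-np.array(U)).ravel() for n,S,U in obs])
    return least_squares(f,x0,loss='soft_l1')
E
python3 - <<'E'
from loc import *
S=[(-50,78,14),(100,78,14),(100,-122,14),(-50,-122,14)]
T=(np.array([(38,346),(218,36),(651,263),(484,591)])+.5)/4-.5+[220,145]
D=(np.array([(228,98),(553,32),(763,362),(373,472)])+.5)/4-.5+[190,205]
for obs in ([("top",S,T)],[("side",S,D)],[("top",S,T),("side",S,D)]):
    a=ray("top",T[0],14);b=ray("top",T[3],14); y0=np.arctan2(*(a-b)[:2][::-1])-np.pi/2
    r=fit(obs,[*(a+b)[:2]/2,y0]); print(r.x.round(3),np.degrees(r.x[2]).round(2),r.fun.round(1))
x,y,th=r.x;c,s=np.cos(th),np.sin(th)
def st(X): dx,dy=X[0]-x,X[1]-y; return np.round([c*dx+s*dy,-s*dx+c*dy],1)
for n,pts in (("top",[(290.5,179.2),(359.5,214.5)]),("side",[(322,222),(354.5,275.5)])):
    for p in pts: print(n,"bar end",st(ray(n,p,36)))
for p in [(402,356),(372,416)]: print("tab top ends",st(ray("top",(np.array(p)+.5)/4-.5+[220,145],40)))
for p in [(406,240),(472,226)]: print("tab top rear side",st(ray("side",(np.array(p)+.5)/4-.5+[190,205],40)))
for nm,p,z in (("bottle",(266,301),95),("vial",(214,184),52),("cap",(242,143),22)):
    X=ray("top",p,z);print(nm,X.round(1),st(X))
for nm,p in (("bar",(68,-31)),("tab",(0,-62))): print(nm, x+c*p[0]-s*p[1],y+s*p[0]+c*p[1])
E
```

```text
[ 4.99749e+02  6.92930e+01 -3.49000e-01] -19.98 [-1.6  0.2 -0.2 -1.7  1.7 -0.5  0.2  1.8]
[ 5.00008e+02  6.68590e+01 -3.38000e-01] -19.38 [-1.6 -0.1  0.2 -0.6  2.6  0.5 -0.4 -0.4]
[ 4.99913e+02  6.81850e+01 -3.44000e-01] -19.73 [-0.9  0.5  0.2 -1.6  2.3 -0.9  1.2  1.6 -1.8 -0.6  0.  -0.8  1.5  0.4
 -1.6 -1. ]
top bar end [66.3 30.3]
top bar end [ 67.6 -89.1]
side bar end [68.5 31. ]
side bar end [ 68.3 -93.2]
tab top ends [ 11.7 -49.8]
tab top ends [-13.8 -50.5]
tab top rear side [-11.9 -49.4]
tab top rear side [ 13.3 -49.9]
bottle [383.3  80.2  95. ] [-113.8  -28. ]
vial [542.3 187.6  52. ] [ -0.4 126.7]
cap [624.6 161.5  22. ] [ 85.9 129.9]
bar 553.4557505895303 16.048352174342412
tab 478.9824956786199 9.82466331848292
```

```bash
cat > go.py <<'E'
import sys
from h import *
X,Y,TH=500.,68.2,np.radians(-19.8)
def where(pr=True):
    s=ctrl.get_state();w,a,b,c=s["tool_rot"]
    from scipy.spatial.transform import Rotation as Ro
    R=Ro.from_quat([a,b,c,w]).as_matrix();p=np.array(s["tool_pos"])
    C=np.array([[np.cos(TH),np.sin(TH),0],[-np.sin(TH),np.cos(TH),0],[0,0,1]])
    sp=C@(p-[X,Y,0]); yaw=np.degrees(np.arctan2(R[1,0],R[0,0])-TH)
    if pr: print("t",round(s["time"],2),"stage tcp",sp.round(1),"yaw err",round(yaw,2),"zaxis",R[:,2].round(3),"F",np.round(s["wrist_force"],1),"Fst",np.round(C@s["wrist_force"],1),"gap",np.round(s["finger_gap"],3),"tips",ctrl.tcp_to_tips)
    return p,R,C,sp
if len(sys.argv)>3:
    p,R,C,sp=where(); d=R.T@C.T@(np.array([float(v) for v in sys.argv[1:4]])-sp); print("tool shift",d.round(1))
else: where()
E
python3 -m crank '[[[0,0,0,7.1,54],[0,0,0,7.1,54],[0,0,0,7.1,54],[0,0,0,7.1,54],[0,0,0,7.1,54],[0,0,0,7.1,54],[0,0,0,7.1,54],[0,0,0,7.1,54]]]' && python3 go.py 34 -74 150
```

```text
time: 0.77
tool_pos: [248.9, 596.6, 234.2]
tool_rot: [0.004, 0.996, 0.086, -0.002]
wrist_force: [-0.9, -0.1, 0.9]
finger_gap: 0.633
t 0.77 stage tcp [-415.2  412.1  234.2] yaw err 29.68 zaxis [-0.004 -0.009 -1.   ] F [-0.9 -0.1  0.9] Fst [-0.8 -0.5  0.9] gap 0.633 tips 8.0
tool shift [150.1 644.   88.6]
```

```bash
python3 -m crank '[[[0,0,-2,7.1,54],[0,0,-2,7.1,54],[0,0,0,7.1,54],[0,0,0,7.1,54],[0,0,0,2,54],[0,0,0,0,54]]]' && python3 go.py 34 -74 180
```

```text
time: 1.27
tool_pos: [247.5, 594.8, 235.2]
tool_rot: [0.008, 0.983, -0.184, -0.001]
wrist_force: [-0.5, 0.1, -0.5]
finger_gap: 0.631
t 1.27 stage tcp [-416.   409.9  235.2] yaw err -1.4 zaxis [-0.006 -0.015 -1.   ] F [-0.5  0.1 -0.5] Fst [-0.5 -0.1 -0.5] gap 0.631 tips 8.0
tool shift [461.6 471.8  62.7]
```

```bash
python3 -m crank '[[[28,28.5,0,0,54],[28,28.5,0,0,54],[28,28.5,0,0,54],[28,28.5,0,0,54],[28,28.5,0,0,54],[28,28.5,0,0,54],[28,28.5,0,0,54],[28,28.5,0,-1,54]]]' && python3 go.py 34 -74 180
```

```text
time: 1.93
tool_pos: [373.2, 300.1, 234.6]
tool_rot: [0.007, 0.987, -0.159, -0.003]
wrist_force: [1.9, 0.1, 0.7]
finger_gap: 0.631
t 1.93 stage tcp [-197.8  175.2  234.6] yaw err 1.53 zaxis [-0.009 -0.013 -1.   ] F [1.9 0.1 0.7] Fst [1.7 0.7 0.7] gap 0.631 tips 8.0
tool shift [225.3 254.5  57.4]
```

```bash
python3 -m crank '[[[26,29,2,0,54],[26,29,2,0,54],[26,29,2,0,54],[26,29,2,0,54],[26,29,2,0,54],[26,29,2,0,54],[26,29,2,0.5,54],[26,29,2,1,54]]]' && python3 go.py 34 -74 120
```

```text
time: 2.6
tool_pos: [502.5, 0.2, 221.3]
tool_rot: [0.005, 0.987, -0.163, -0.003]
wrist_force: [0.6, -0.4, 0.1]
finger_gap: 0.634
t 2.6 stage tcp [ 25.4 -63.2 221.3] yaw err 1.02 zaxis [-0.008 -0.009 -1.   ] F [ 0.6 -0.4  0.1] Fst [ 0.7 -0.1  0.1] gap 0.634 tips 8.0
tool shift [  8.8   9.8 101.4]
```

```bash
python3 -m crank '[[[3,3,20,0.5,54],[3,3,30,0.5,54],[2,2,30,0,54],[0.5,1,20,0,54],[0,0,15,0,54],[0,0,0,0,54]]]' && python3 go.py 34 -74 55 && cat > look.py <<'E'
import sys
from h import *
k=sys.argv[1]
for n,(x0,x1,y0,y1) in (("side",(200,390,190,330)),("top",(210,390,120,300))):
    p,d=ctrl.snapshot(n); p=p[:,:,::-1].copy(); cv2.imwrite(f"pics/{n}{k}.png",cv2.resize(p[y0:y1,x0:x1],None,fx=3.2,fy=3.2,interpolation=2))
E
python3 look.py 1
```

```text
time: 3.1
tool_pos: [511.8, -26.6, 103.2]
tool_rot: [0.007, 0.984, -0.176, 0.001]
wrist_force: [-0.7, -0.4, -0.4]
finger_gap: 0.631
t 3.1 stage tcp [ 43.2 -85.2 103.2] yaw err -0.47 zaxis [-0.    -0.014 -1.   ] F [-0.7 -0.4 -0.4] Fst [-0.6 -0.6 -0.4] gap 0.631 tips 8.0
tool shift [ -9.6 -11.7  48. ]
```

View pics/side1.png

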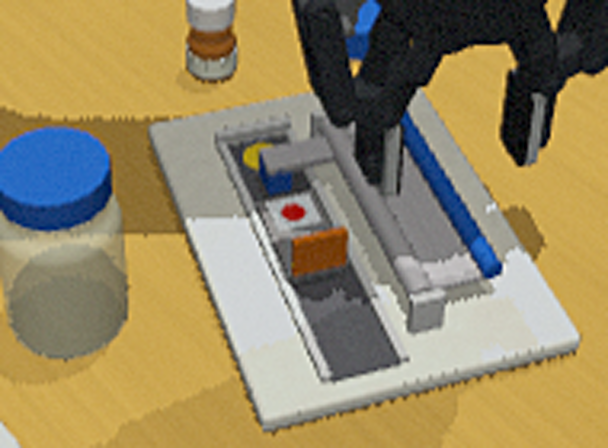

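View pics/top1.png

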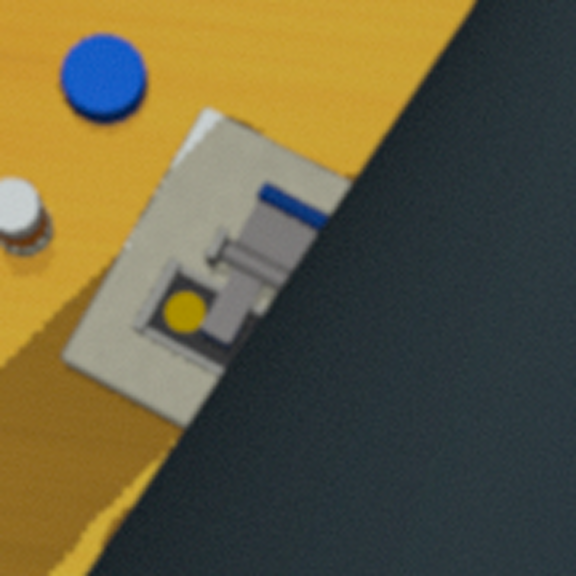

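The side view shows the two fingertips at about (383, 195) and (527, 162) in the crop. I'll compare these with the prediction for a spacing of about 68 mm.

```bash
python3 - <<'E'
from go import *
p,R,C,sp=where()
for dx in(-41.5,-27,27,41.5):
  for dy in (-11,11):
    for dz in (0,8):
      u=proj("side",p+R@[dx,dy,dz])[0]; print(dx,dy,dz,((u-[200,190])*3.2).round(0))
E
python3 -m crank '[[[-6,-6,8,0,54],[-3.5,-4,8,0.5,54],[0,0,0,0,54],[0,0,0,0,54]]]'; python3 go.py 34 -74 55
```

```text
t 3.2 stage tcp [ 44.9 -84.6 105.8] yaw err -0.5 zaxis [ 0.004 -0.014 -1.   ] F [-0.4 -0.5  0.9] Fst [-0.2 -0.6  0.9] gap 0.632 tips 8.0
t 3.2 stage tcp [ 44.9 -84.6 105.8] yaw err -0.5 zaxis [ 0.004 -0.014 -1.   ] F [-0.4 -0.5  0.9] Fst [-0.2 -0.6  0.9] gap 0.632 tips 8.0
-41.5 -11 0 [348. 158.]
-41.5 -11 8 [348. 172.]
-41.5 11 0 [367. 193.]
-41.5 11 8 [366. 207.]
-27 -11 0 [381. 151.]
-27 -11 8 [380. 165.]
-27 11 0 [401. 185.]
-27 11 8 [400. 200.]
27 -11 0 [501. 125.]
27 -11 8 [499. 140.]
27 11 0 [523. 158.]
27 11 8 [521. 173.]
41.5 -11 0 [532. 119.]
41.5 -11 8 [530. 133.]
41.5 11 0 [555. 151.]
41.5 11 8 [553. 166.]
time: 3.53
tool_pos: [510.2, -11.4, 91.5]
tool_rot: [0.005, 0.984, -0.179, 0.006]
wrist_force: [-0.0, 1.0, -0.5]
finger_gap: 0.631
t 3.53 stage tcp [ 36.6 -71.4  91.5] yaw err -0.87 zaxis [ 0.01  -0.012 -1.   ] F [-0.   1.  -0.5] Fst [-0.4  1.  -0.5] gap 0.631 tips 8.0
tool shift [-3.1  2.3 36.5]
```

```bash
python3 -m crank '[[[-2,2,12,-0.5,54],[-1,1,12,-0.4,54],[0,0,9,0,54],[0,0,3,0,54],[0,0,0,0,54],[0,0,0,0,54]]]'; python3 go.py 34 -74 47; python3 look.py 2
```

```text
time: 4.03
tool_pos: [509.4, -11.7, 56.7]
tool_rot: [0.004, 0.985, -0.17, 0.009]
wrist_force: [-0.5, 0.8, 0.1]
finger_gap: 0.635
t 4.03 stage tcp [ 35.9 -72.   56.7] yaw err 0.23 zaxis [ 0.016 -0.011 -1.   ] F [-0.5  0.8  0.1] Fst [-0.7  0.6  0.1] gap 0.635 tips 8.0
tool shift [-2.1  1.9  9.6]
```

View pics/side2.png

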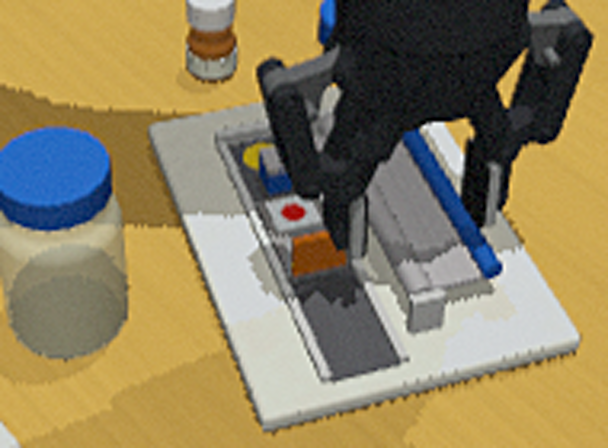

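```bash
python3 - <<'E'
from go import *
p,R,C,sp=where()
for uv in [(332,245),(352,262),(366,250),(468,215),(488,225),(500,210)]:
    X_=ray("side",np.array(uv)/3.2+[200,190],48.7); print(uv,(C@(X_-[X,Y,0])).round(1))
import cv2
im=cv2.imread("pics/side2.png"); cv2.imwrite("pics/side2z.png",cv2.resize(im[90:300,250:540],None,fx=2.7,fy=2.7,interpolation=2))
E
```

```text
t 4.13 stage tcp [ 36.1 -72.   56.9] yaw err 0.23 zaxis [ 0.016 -0.011 -1.   ] F [ 0.1 -0.3 -0.4] Fst [ 0.2 -0.3 -0.4] gap 0.631 tips 8.0
t 4.13 stage tcp [ 36.1 -72.   56.9] yaw err 0.23 zaxis [ 0.016 -0.011 -1.   ] F [ 0.1 -0.3 -0.4] Fst [ 0.2 -0.3 -0.4] gap 0.631 tips 8.0
(332, 245) [  0.9 -66.5  48.7]
(352, 262) [  5.7 -78.8  48.7]
(366, 250) [ 14.1 -73.9  48.7]
(468, 215) [ 65.9 -67.2  48.7]
(488, 225) [ 71.8 -75.7  48.7]
(500, 210) [ 81.  -68.6  48.7]
```

View pics/side2z.png

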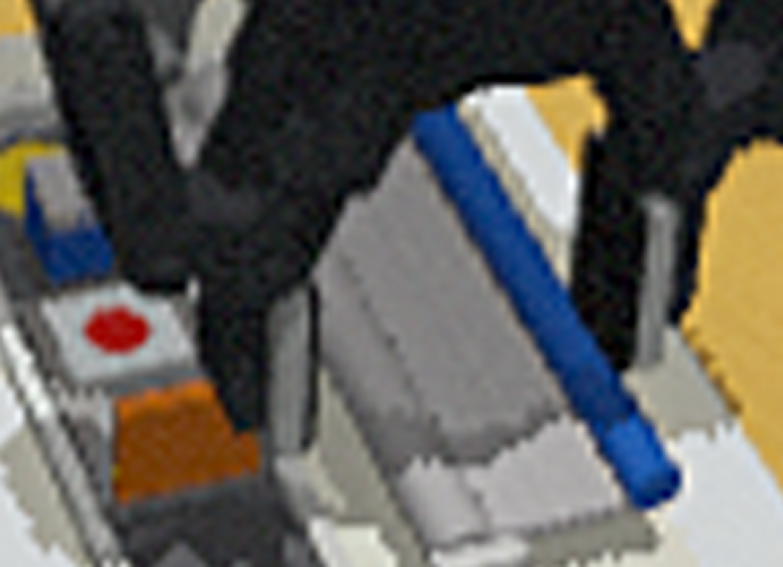

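```bash
python3 - <<'E'
from go import *
p,R,C,sp=where(False)
for uv in [(349,254),(367,254),(485,226),(497,225)]:
  for z in (44,48.7,53):
    X_=ray("side",np.array(uv)/3.2+[200,190],z); print(uv,z,(C@(X_-[X,Y,0])).round(1))
E
```

```text
t 4.13 stage tcp [ 36.1 -72.   56.9] yaw err 0.23 zaxis [ 0.016 -0.011 -1.   ] F [ 0.1 -0.3 -0.4] Fst [ 0.2 -0.3 -0.4] gap 0.631 tips 8.0
(349, 254) 44 [  7.9 -69.7  44. ]
(349, 254) 48.7 [  6.1 -73.9  48.7]
(349, 254) 53 [  4.5 -77.8  53. ]
(367, 254) 44 [ 15.5 -72.1  44. ]
(367, 254) 48.7 [ 13.6 -76.3  48.7]
(367, 254) 53 [ 11.9 -80.1  53. ]
(485, 226) 44 [ 72.7 -71.7  44. ]
(485, 226) 48.7 [ 70.2 -75.9  48.7]
(485, 226) 53 [ 68.  -79.7  53. ]
(497, 225) 44 [ 78.2 -72.8  44. ]
(497, 225) 48.7 [ 75.6 -76.9  48.7]
(497, 225) 53 [ 73.3 -80.8  53. ]
```

```bash
python3 -m crank '[[[-2,2,4,0.2,60],[-0.5,0.5,3,0,60],[0,0,2,0,60],[0,0,0,0,60],[0,0,0,0,60]]]'; python3 go.py 33.5 -74 47
```

```text
time: 4.55
tool_pos: [507.0, -13.6, 48.1]
tool_rot: [0.004, 0.985, -0.172, 0.01]
wrist_force: [0.5, 0.4, 0.6]
finger_gap: 0.702
t 4.55 stage tcp [ 34.3 -74.5  48.1] yaw err -0.01 zaxis [ 0.018 -0.011 -1.   ] F [0.5 0.4 0.6] Fst [0.3 0.6 0.6] gap 0.702 tips 8.0
tool shift [-0.8 -0.5  1.1]
```

```bash
python3 -m crank '[[[-0.5,0,2,0,60],[0,0,2,0,60],[0,0,2,0,60],[0,0,0,0,60]]]'; python3 go.py 33.5 -74 37; python3 look.py 3
```

```text
time: 4.88
tool_pos: [506.9, -13.4, 41.6]
tool_rot: [0.004, 0.985, -0.172, 0.01]
wrist_force: [-0.5, 0.8, -0.1]
finger_gap: 0.705
t 4.88 stage tcp [ 34.1 -74.4  41.6] yaw err -0.0 zaxis [ 0.019 -0.011 -1.   ] F [-0.5  0.8 -0.1] Fst [-0.8  0.6 -0.1] gap 0.705 tips 8.0
tool shift [-0.7 -0.5  4.6]
```

View pics/side3.png

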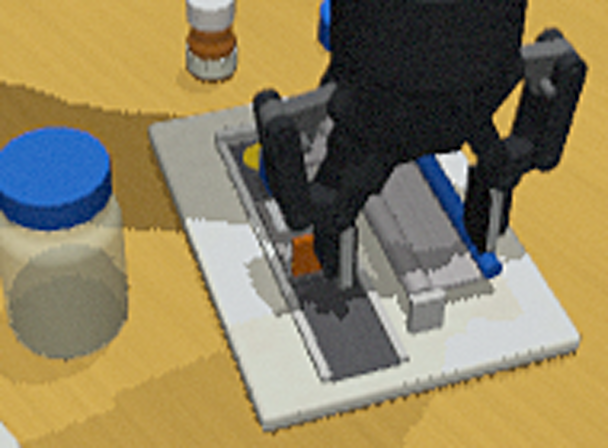

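```bash
python3 -m crank '[[[0,0,2,0,60],[0,0,2,0,60],[0,0,1,0,60]]]'; python3 go.py 33.5 -74 37
```

```text
time: 5.23
tool_pos: [508.0, -13.7, 37.3]
tool_rot: [0.003, 0.985, -0.172, 0.011]
wrist_force: [-0.9, 0.4, 4.2]
finger_gap: 0.702
t 5.23 stage tcp [ 35.3 -74.4  37.3] yaw err -0.03 zaxis [ 0.021 -0.011 -1.   ] F [-0.9  0.4  4.2] Fst [-0.9  0.1  4.2] gap 0.702 tips 8.0
tool shift [-1.8 -0.4  0.2]
```

```bash
python3 -m crank '[[[-1,0,2,0,60],[-0.5,0,2,0,60],[0,0,2,0,60]]]'; python3 go.py 34 -74 29
```

```text
time: 5.48
tool_pos: [508.5, -13.8, 31.9]
tool_rot: [0.003, 0.985, -0.173, 0.013]
wrist_force: [-2.1, 1.1, 6.4]
finger_gap: 0.707
t 5.48 stage tcp [ 35.8 -74.3  31.9] yaw err -0.07 zaxis [ 0.025 -0.011 -1.   ] F [-2.1  1.1  6.4] Fst [-2.3  0.4  6.4] gap 0.707 tips 8.0
tool shift [-1.8 -0.3  2.8]
```

```bash
python3 -m crank '[[[-1,0,2.5,0,60],[-1,0,2,0,60]]]'; python3 go.py 34 -74 28; python3 look.py 4
```

```text
time: 5.65
tool_pos: [508.4, -13.7, 28.1]
tool_rot: [0.003, 0.985, -0.173, 0.015]
wrist_force: [-3.8, -0.0, 21.6]
finger_gap: 0.699
t 5.65 stage tcp [ 35.6 -74.2  28.1] yaw err -0.11 zaxis [ 0.028 -0.011 -1.   ] F [-3.8 -0.  21.6] Fst [-3.6 -1.3 21.6] gap 0.699 tips 8.0
tool shift [-1.6 -0.2  0.1]
```

View pics/side4.png

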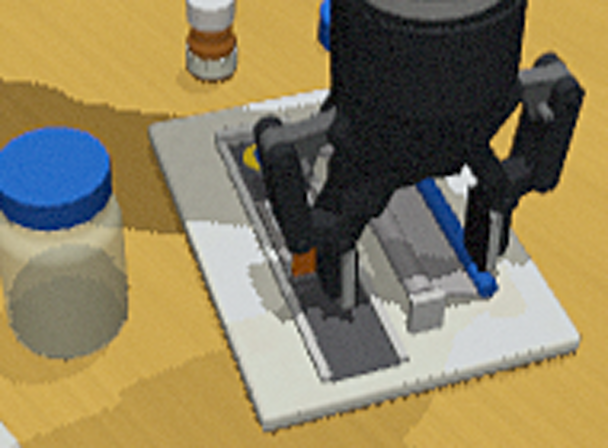

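```bash
python3 go.py 34 -62 28;  python3 -m crank '[[[-1,-4,-0.5,0,60],[-0.5,-5,0.2,0,60]]]'; python3 go.py 34 -62 28.5
```

```text
t 5.75 stage tcp [ 35.6 -74.3  28.5] yaw err -0.12 zaxis [ 0.028 -0.011 -1.   ] F [-2.2  0.1 14.6] Fst [-2.1 -0.6 14.6] gap 0.703 tips 8.0
tool shift [ -1.6 -12.2   0.4]
time: 5.92
tool_pos: [510.4, -8.6, 29.7]
tool_rot: [0.004, 0.984, -0.175, 0.016]
wrist_force: [-2.9, -5.5, 7.7]
finger_gap: 0.702
t 5.92 stage tcp [ 35.7 -68.7  29.7] yaw err -0.4 zaxis [ 0.03  -0.014 -0.999] F [-2.9 -5.5  7.7] Fst [-0.8 -6.1  7.7] gap 0.702 tips 8.0
tool shift [-1.8 -6.7  1.2]
```

```bash
python3 -m crank '[[[-0.5,-5,0.8,-0.3,60],[-0.5,-5,0.4,-0.2,60]]]'; python3 go.py 34 -16 29
```

```text
time: 6.08
tool_pos: [512.8, -2.9, 29.2]
tool_rot: [0.006, 0.985, -0.174, 0.017]
wrist_force: [-3.2, -5.6, 8.3]
finger_gap: 0.701
t 6.08 stage tcp [ 36.1 -62.5  29.2] yaw err -0.19 zaxis [ 0.031 -0.018 -0.999] F [-3.2 -5.6  8.3] Fst [-1.1 -6.3  8.3] gap 0.701 tips 8.0
tool shift [ -2.3 -46.5  -0.2]
```

```bash
python3 -m crank '[[[-0.8,-7,0.3,-0.2,60],[-0.8,-7,0.3,-0.2,60],[-0.8,-7,0.3,-0.2,60]]]'; python3 go.py 34 -16 29; python3 look.py 5
```

```text
time: 6.33
tool_pos: [517.7, 10.5, 29.1]
tool_rot: [0.01, 0.985, -0.173, 0.019]
wrist_force: [-1.9, -5.1, 8.1]
finger_gap: 0.701
t 6.33 stage tcp [ 36.2 -48.3  29.1] yaw err -0.07 zaxis [ 0.033 -0.026 -0.999] F [-1.9 -5.1  8.1] Fst [-0.1 -5.4  8.1] gap 0.701 tips 8.0
tool shift [ -2.3 -32.3  -0.4]
```

View pics/side5.png

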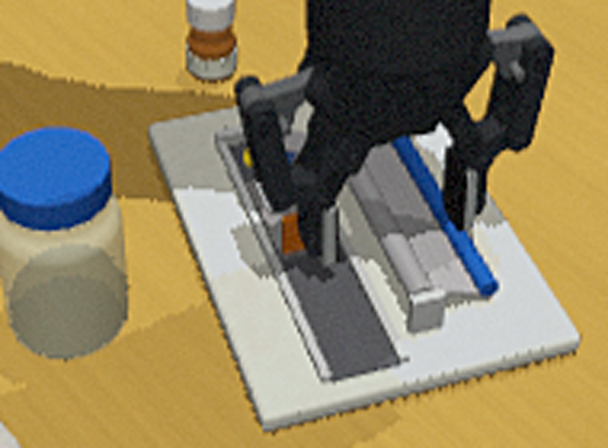

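The bar is down at (480, 280) and the fingertip is at the tab, at (300, 240). I'll keep pushing.

```bash
python3 -m crank '[[[-0.8,-7,0.3,-0.2,60],[-0.8,-7,0.3,-0.2,60],[-0.8,-7,0.3,-0.2,60]]]'; python3 go.py 34 -16 29
```

```text
time: 6.68
tool_pos: [523.0, 24.7, 28.8]
tool_rot: [0.013, 0.985, -0.171, 0.02]
wrist_force: [-2.8, -5.6, 8.3]
finger_gap: 0.703
t 6.68 stage tcp [ 36.4 -33.1  28.8] yaw err 0.13 zaxis [ 0.035 -0.032 -0.999] F [-2.8 -5.6  8.3] Fst [-0.8 -6.2  8.3] gap 0.703 tips 8.0
tool shift [ -2.3 -17.1  -0.6]
```

```bash
python3 -m crank '[[[-0.8,-7,0.3,0,60],[-0.8,-7,0.3,0,60],[-0.8,-5,0.3,0,60]]]'; python3 go.py 34 -16 29; python3 look.py 6
```

```text
time: 6.93
tool_pos: [527.6, 36.8, 28.5]
tool_rot: [0.016, 0.984, -0.175, 0.022]
wrist_force: [-1.2, -5.8, 8.6]
finger_gap: 0.701
t 6.93 stage tcp [ 36.6 -20.2  28.5] yaw err -0.3 zaxis [ 0.037 -0.039 -0.999] F [-1.2 -5.8  8.6] Fst [ 0.8 -5.8  8.6] gap 0.701 tips 8.0
tool shift [-2.6 -4.1 -0.7]
```

View pics/side6.png

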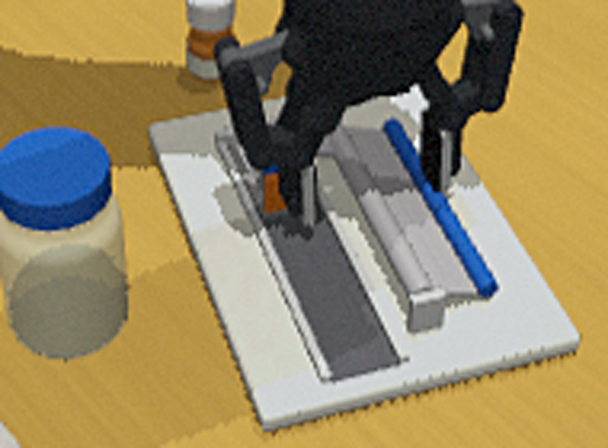

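View pics/top6.png

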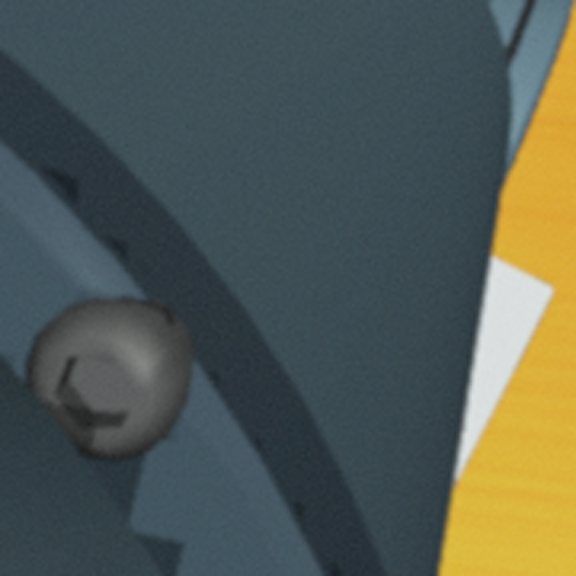

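The holder is nearly home, with the tab at (275, 190). I'll push in smaller steps and watch for the stop's reaction.

```bash
python3 -m crank '[[[-0.8,-4,0.2,0,60],[-0.5,-4,0.2,0,60]]]'; python3 go.py 34 -16 29;python3 -m crank '[[[-0.5,-3,0.2,0,60],[-0.5,-3,0.2,0,60]]]'; python3 go.py 34 -16 29
```

```text
time: 7.2
tool_pos: [529.3, 40.8, 28.5]
tool_rot: [0.018, 0.984, -0.177, 0.023]
wrist_force: [-2.9, -6.3, 9.1]
finger_gap: 0.698
t 7.2 stage tcp [ 36.9 -15.9  28.5] yaw err -0.53 zaxis [ 0.038 -0.043 -0.998] F [-2.9 -6.3  9.1] Fst [-0.6 -6.9  9.1] gap 0.698 tips 8.0
tool shift [-2.9  0.2 -0.6]
time: 7.37
tool_pos: [529.3, 40.8, 28.6]
tool_rot: [0.021, 0.983, -0.179, 0.022]
wrist_force: [-4.4, -7.5, 11.6]
finger_gap: 0.701
t 7.37 stage tcp [ 36.9 -15.8  28.6] yaw err -0.75 zaxis [ 0.037 -0.049 -0.998] F [-4.4 -7.5 11.6] Fst [-1.6 -8.6 11.6] gap 0.701 tips 8.0
tool shift [-2.8  0.2 -0.6]
```

```bash
python3 -m crank '[[[-0.5,-6,0,0,60],[-0.5,-8,0,0.3,60],[0,-8,0,0.3,60]]]'; python3 go.py 34 -16 29; python3 look.py 7
```

```text
time: 7.62
tool_pos: [529.1, 40.7, 28.7]
tool_rot: [0.033, 0.981, -0.188, 0.019]
wrist_force: [-10.7, -18.9, 19.4]
finger_gap: 0.702
t 7.62 stage tcp [ 36.7 -16.1  28.7] yaw err -1.85 zaxis [ 0.024 -0.071 -0.997] F [-10.7 -18.9  19.4] Fst [ -3.6 -21.3  19.4] gap 0.702 tips 8.0
tool shift [-2.7  0.  -0.4]
```

View pics/side7.png

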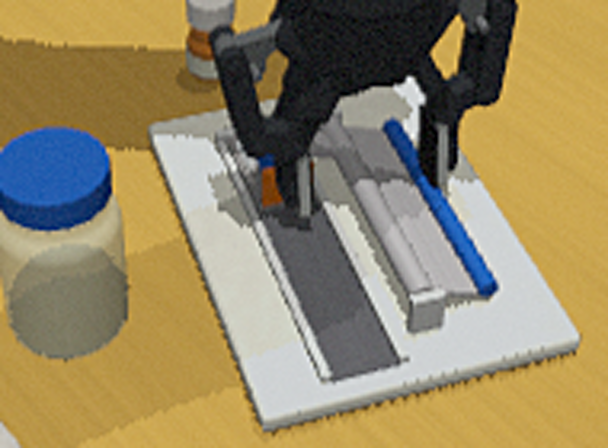

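```bash
python3 -m crank '[[[0,6,0,0,60],[0,7,0,0,60],[0,4,0,0,60]]]'; python3 go.py 36 -30 29; python3 look.py 8
```

```text
time: 7.97
tool_pos: [526.0, 24.5, 31.3]
tool_rot: [0.032, 0.981, -0.188, 0.022]
wrist_force: [1.1, 3.5, 5.3]
finger_gap: 0.704
t 7.97 stage tcp [ 39.3 -32.2  31.3] yaw err -1.75 zaxis [ 0.031 -0.072 -0.997] F [1.1 3.5 5.3] Fst [-0.1  3.6  5.3] gap 0.704 tips 8.0
tool shift [-3.5 -2.3  2. ]
```

View pics/side8.png

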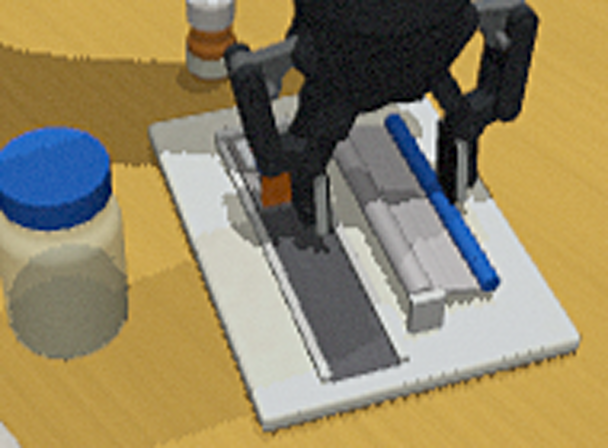

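The tab stays home at (275, 190) and the fingertip is now clear of it at (320, 230). I'll lift straight up.

```bash
python3 -m crank '[[[-1,0,-3,0,60],[-1,0,-4,0,60],[0,0,-6,0,60],[0,0,-12,0,60],[0,0,-25,0,60],[0,0,-35,0,60],[0,0,-35,0,60],[0,0,-35,0,60]]]'; python3 go.py 34 -30 220
```

```text
time: 8.73
tool_pos: [512.0, 35.8, 187.4]
tool_rot: [0.036, 0.981, -0.188, 0.014]
wrist_force: [0.7, 0.8, -0.7]
finger_gap: 0.7
t 8.73 stage tcp [ 22.2 -26.5 187.4] yaw err -1.85 zaxis [ 0.014 -0.076 -0.997] F [ 0.7  0.8 -0.7] Fst [ 0.4  1.  -0.7] gap 0.7 tips 8.0
tool shift [ 13.2   5.3 -31.9]
```

```bash
python3 -m crank '[[[-10,-10,-25,0,60],[-25,-25,-15,0,60],[-28,-28,0,0,60],[-28,-28,0,0,60],[-28,-28,0,0,60],[-28,-28,0,0,60],[-28,-28,0,0,60],[-28,-28,0,0,60]]]'; python3 -m crank '[[[-20,-28,0,0,60],[-20,-28,0,0,60],[-20,-20,0,0,60],[-10,-10,0,0,60],[0,0,0,0,60],[0,0,0,0,60]]]'; python3 look.py 9
```

```text
time: 9.4
tool_pos: [399.9, 304.4, 222.3]
tool_rot: [0.031, 0.979, -0.198, 0.02]
wrist_force: [2.0, 0.6, 0.1]
finger_gap: 0.7
time: 9.9
tool_pos: [356.9, 422.8, 216.0]
tool_rot: [0.031, 0.981, -0.191, 0.018]
wrist_force: [0.0, 0.6, 0.2]
finger_gap: 0.7
```

View pics/side9.png

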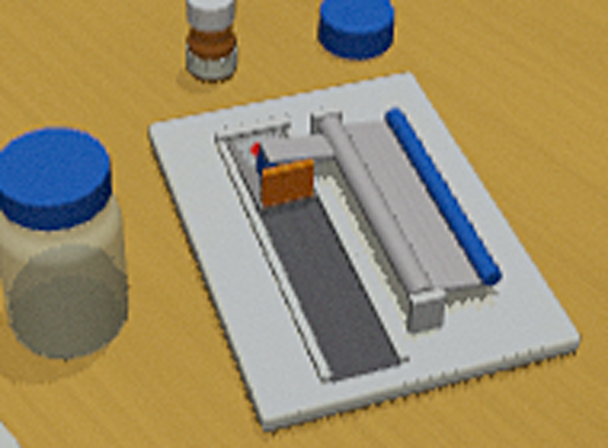

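View pics/top9.png

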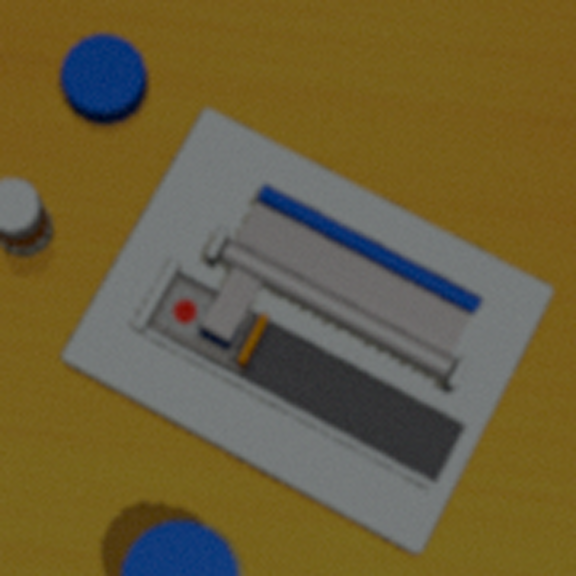

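The holder sits in the channel up against the stop. The tab is at about (252, 340) in the top view, and the jaw rests on the plate. I'll check its travel with numbers.

```bash
python3 - <<'E'
from go import *
C=np.array([[np.cos(TH),np.sin(TH),0],[-np.sin(TH),np.cos(TH),0],[0,0,1]])
f=lambda n,uv,z:(C@(ray(n,uv,z)-[X,Y,0])).round(1)
for p in [(264,318),(242,362)]: print("tab top",f("top",(np.array(p)+.5)/3.2-.5+[210,120],40))
for p in [(262,174),(312,160)]: print("tab side",f("side",(np.array(p)+.5)/3.2-.5+[200,190],40))
print("red spot",f("top",np.array((185,311))/3.2-.3+[210,120],20),"before",f("top",np.array((298,345))/4-.4+[220,145],20))
for n in("top","side"):
    p,d=ctrl.snapshot(n);m=masks(p[:,:,::-1].copy())["blue"];N,L,st,ce=cv2.connectedComponentsWithStats(m)
    print(n,[ce[i].round(1).tolist() for i in range(1,N) if 200<st[i,4]<1500])
s=ctrl.get_state();print(s["time"],np.abs(s["joint_velocities"]).max())
E
```

```text
t 10.0 stage tcp [-253.7  284.5  216.1] yaw err -2.25 zaxis [ 0.023 -0.067 -0.998] F [-0.8 -1.  -0. ] Fst [-0.4 -1.2 -0. ] gap 0.704 tips 8.0
tab top [11.1 -2.2 40. ]
tab top [-12.5  -3.2  40. ]
tab side [-11.9  -3.7  40. ]
tab side [14.1 -1.4 40. ]
red spot [-0.9 34.6 20. ] before [ -0.3 -12.5  20. ]
top [[241.9, 143.4], [325.0, 197.5], [265.7, 300.9]]
side [[170.6, 45.7], [311.1, 197.1], [338.4, 251.7], [215.9, 245.7]]
10.1 0.0030676081140757813
```

```bash
python3 -c "
from rig import ctrl; print(ctrl.hand_in())"
```

```text
the job is handed in; nothing more can be done
None
```

The slide holder is loaded fully home against the end stop, the clip has sprung shut on it, and I handed the job in at about 10 s. `hand_in()` reports no verdict, so everything below rests on my own last checks.

**What I did:** With the gripper set to a 60 mm opening, I pressed the blue bar down to its limit with one fingertip. I kept it down while the other fingertip pushed the orange tab about 47 mm along the channel. At the stop the arm stalled at stage y ≈ -16 and the push force rose to about 21 N. I then backed off the tab with the bar still held, lifted straight up and moved away.

**What the last checks showed:**
- **Holder:** the tab's top edge sits at stage y ≈ -2.7 mm (home would be -3). It looks flat and straight in both views.
- **Clip:** the jaw rests on the plate, and the bar sits slightly below its rest height, as expected with the clip shut on the holder. I could not read the clip angle directly, so I inferred it from the pictures and the press force.
- **Bystanders:** the bottle and the blue cap are within 0.2 pixel of where they started. The vial looks unmoved in both views, but I did not measure it again.
- **Robot:** it stands still about 380 mm from the stage, with wrist force near zero.

**What disagreed:**
- **Stage pose:** the two cameras differed by about 2.4 mm and 0.6° on the stage's position. I used a combined fit, and where contact was made agreed with it.
- **Tool tilt:** the tool tilted by up to about 4° while pressing, which caused no visible harm.

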